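# Snap the filter cover onto the bench dust extractor

### The arm

A 7-joint arm with a two-finger parallel gripper is mounted at the origin on the work surface. World frame = base frame: x ahead of the robot, y to its left, z up, the work surface at z = 0. Lengths are in mm, angles in rad, forces in N, time in s.
With the tool pointing down it reaches from about 425 to 875 mm from the base axis. Payload 4.7 kg.
Tool frame: the origin (TCP) lies on the mounting face of the last link; the fingertips stand 182 mm ahead of it and the grasp point (between the pads) lies 164 mm ahead of it; z points along the fingers, y is the direction in which the jaws open and shut (so a half turn about z gives the same grasp; the last joint's range is limited). The gripper opens to 87 mm and grips with 3 to 60 N. Pads are 19 mm wide; open, the fingers measure 117 mm over their backs; the gripper's body (75 mm by 190 mm) begins 51 mm behind the grasp point.
Start: joints at [-1.114, 0.321, -0.07, 1.45, 0.023, 1.371, -0.057], TCP at [278.522, 587.309, 404.787] pointing down, gripper open.
Joint ranges: [-2.86, 2.86], [-0.3, 2.09], [-1.38, 1.24], [0.06, 2.45], [-1.56, 4.7], [0.09, 2.05], [-2.69, 2.69]. Speed limits (rad/s): [2.57, 2.57, 3.14, 3.14, 3.14, 3.14, 3.14].

### API

Orientations are given as a rotation vector (axis times angle).
In Python, from cell import read_state, capture, hand_in, boxes_of gives the robot as it stands.
- The arm moves only by the tool jog_arm, never from a script. Its argument "increments" is a list of rows, each an object with "jaw": the closure in counts, from 0 (fully open) to 255 (shut); "travel": the shift along the world's x, y, z in m, a list of three; "twist": the turn about the world's z in degrees. In form: [{"jaw": jaw, "travel": [dx, dy, dz], "twist": twist}, ...]. A call has 1 to 10 rows; each row shifts and turns the commanded pose from where the row before left it; what a row does not reach is not made up. A row lasts 1/12 s, in which the tool goes at most 41.7 mm and 7.16 degrees, less where a joint would pass 70% of its speed; a pose out of reach is approached as far as the arm can. A call with a gripper value outside its range is refused whole. The fingers move at their own pace and stop on an object; the grip force is fixed at half the most. Time passes only in rows, so rows that do not move let the fingers close. It gives the time, the measured TCP pose, the force and the opening at its end, in the units of the state.
- read_state(): the state, without advancing time (a new reading comes with each control period).
- capture(name): name is "side" or "top" or "wrist"; returns a dict with "pixels" (384x512x3 uint8, red, green, blue), "vertical_fov" (degrees; the focal length in pixels is half the picture's height over the tangent of half this angle, whatever the lens; pixels are square), "cx", "cy" (the principal point, pixels), "k1" (the pictures are not rectified: a ray, as slopes to the right and down, at radius r is drawn at 1 + k1 r^2 times it, then the intrinsics apply), "pose" (4x4, takes a point from camera to world coordinates); the wrist camera has in their place "mount" (4x4, takes a point from camera to tool coordinates, whose origin is the TCP and whose axes are the flange's). Camera axes: x right, y down, z forward; pixel columns grow to the right and rows downward; lengths in mm; the calibration is good to about 2 mm. A picture is of the moment at which its call begins: read the wrist's pose just before it. There is no depth.
- hand_in(): hands the job in, once; it reports no verdict.
Trained networks look in the newest picture that a camera, given by its name, has taken for a name from the list of things; names that differ only in an ending like _2 or _b are one class to them, and where a whole thing is asked for, a point or a joint stands for the part that bears it (a point fixed in the world has none). Each returns a list of dicts, best first, with "confidence" (0 to 1); they miss things now and then, are a little off and sometimes report something else, mostly with a low value. They report only what shows in the picture. A call takes as long as a camera call. They do not tell look-alikes from the thing itself.
- boxes_of(camera, query): "extent" ([left, top, right, bottom] in pixels, round what is visible of it).
The state is a dict: "clock": time; "qpos": joint angles; "joint_velocities": joint speeds; "joint_efforts": joint torques, N m; "eef_pos": TCP position; "tcp_rot": TCP orientation; "force": force on the tool from outside, world axes, zero at the start; "moment": the same for the moment, N m; "grip_width": finger opening in mm.
Only numpy, scipy, OpenCV 4.12 (cv2) and the standard library are available. Lean on these libraries where they do the work, as an engineer would, in place of code of your own. Each camera call takes 0.05 s, during which the arm holds its last target. There are 200 camera calls.

### The job

The dust extractor's filter has been changed and its blue cover must go back on. First swing the bench magnifier well clear of the intake, then take the cover by its handle, lower it into the frame over the filter and press until both orange clips snap over its ends. Keep pressing it flush down against the foam seal and finish like that, still holding and pressing; do not disturb the other things on the bench.

Things in the scene. Friction and masses are not known exactly. Their poses are not given: they have to be found in the camera images.
- extractor: grey steel dust-extractor box fixed to the bench, 220 (x) x 260 (y) x 75 mm high; origin under its centre on the bench, z up. Its flat top carries the intake. It does not move
- intake (a point): centre of the intake opening (90 x 120 mm, white pleated filter inside), level with the extractor's flat top deck, 75 mm above the bench; y along the long side, z up. Round it a black locating frame, 114 (x) x 144 (y) mm inside, rises 12 mm above the deck, then slopes outwards up to 20 mm as a lead-in; the cover has 2 mm of play in it on each side
- clip_left (a joint): orange spring clip, 26 mm wide, in the middle of the frame's +y end: rad it is bent outwards, 0 = at rest (40 mm above its pivot). Its inner face slopes inwards from 19 mm to 7 mm above the deck, where its catch tip stands 3 mm in over the cover's end; it bends 3 mm (0.07 rad) to let the cover's bead pass, then springs back over it
- clip_right (a joint): the same clip at the frame's -y end
- seal (a joint): black foam seal ring round the opening, sprung vertically (about 3 N per mm); value in m it is pressed down: 0 = free, its top then 4 mm above the deck; about 0.002 when the cover is caught by the clips but not pressed; 0.004 when the cover lies flush on the deck (about 12 N)
- cover: blue filter cover, flat grille 110 (x) x 140 (y) mm, 8 mm thick, rounded bead along each short end, pull handle on top; 0.11 to 0.18 kg. Origin at the centre of its underside, y along its length, z up. It starts flat on the bench, handle up. Fitted, its origin is at the intake point (flush) and its y along the intake's y, either way round
- cover_handle (a point): centre of the cover's handle bar, 35 mm above its underside; the bar runs along the cover's y: 64 mm long, 16 mm wide (x), 14 mm high. Pressed in, the push climbs to some 10 to 15 N with the underside 6 mm above the deck, drops suddenly as the clips snap over the beads, then climbs again on the seal until flush. Let go, the cover would rise 2 mm to the clips
- cover_end_a (a point): underside of the cover near its +y end, 66 mm from the centre
- cover_end_b (a point): underside of the cover near its -y end, 66 mm from the centre
- magnifier_lens (a point): centre of the round lens head, white rim 140 mm across, 24 mm thick, 178 mm above the bench, starting over the intake; its x axis points level to the upright column (the hinge), 297 mm away, beyond the extractor. Column and arm reach 233 mm; the arm's tube comes down to the rim's rear from 218 mm. Clear: over 160 mm from the intake's centre, seen from above
- magnifier_grip (a point): point on the black round grip, 16 mm thick, that sticks out level from the lens rim, away from the column; 178 mm above the bench, 115 mm from the lens centre, 412 mm from the hinge; the grip runs from 45 mm nearer the lens to 30 mm beyond. The arm swings level, up to about 1 rad either way, is stiff (1 to 1.5 N at the grip) and stays where it is left
- stone_box: bystander: clear plastic stone box, 50 x 50 x 31 mm, origin under its centre
- charcoal_block: bystander: black charcoal block, 66 x 44 x 26 mm, origin under its centre
- flux_jar: bystander: small jar with a red cap, 48 mm across, 50 mm high, origin under its centre
Things that resemble listed ones, but are neither listed nor needed, are in the scene too. There is more than one size of the cover; the one meant has the size given above.

How it is judged:
By the outcome, as a careful person would: the job done as asked, in the order asked, and still so for the second after the job is handed in, while the arm keeps its last pose, push and grip.
It also fails if it takes over 72 s, if anything falls off the work surface, if the arm or the gripper's body presses on something with over 40 N, if the wrist force passes 120 N, or if a joint passes its speed limit or range.

## Working session

There is one attempt and no reset: what is moved stays moved. The work goes in short steps, Python scripts to look and compute and a tool call to move; the robot and the scene stay as the last step left them, time stands still between calls to the robot, and variables do not carry over. Pictures are saved under pics/ and viewed, about 8 in all and at most 12, crops included, and the job is handed in when it is done.

Besides the shell and the picture viewer there is one more tool, called as a command line: name --argument value ..., lists and objects as JSON in quotes. jog_arm: Moves the arm, as the interface text tells. Its arguments: {"type":"object","properties":{"increments":{"type":"array","items":{"type":"object","properties":{"jaw":{"type":"number"},"travel":{"type":"array","items":{"type":"number"}},"twist":{"type":"number"}}}}},"required":["increments"]}

```bash
mkdir -p pics; ls
cat > h.py <<'E'
import numpy as np, cv2
from scipy.spatial.transform import Rotation as R
from cell import read_state, capture, hand_in, boxes_of
def cam(name):
    s=read_state(); c=capture(name)
    if 'pose' in c: P=np.array(c['pose'])
    else:
        T=np.eye(4);T[:3,:3]=R.from_rotvec(s['tcp_rot']).as_matrix();T[:3,3]=s['eef_pos'];P=T@np.array(c['mount'])
    f=192/np.tan(np.radians(c['vertical_fov'])/2)
    return dict(img=np.array(c['pixels']),P=P,f=f,cx=c['cx'],cy=c['cy'],k=c['k1'])
def px2w(c,u,v,z):
    d=np.array([(u-c['cx'])/c['f'],(v-c['cy'])/c['f']]);s=d.copy()
    for _ in range(20): s=d/(1+c['k']*(s@s))
    r=c['P'][:3,:3]@np.array([*s,1]);o=c['P'][:3,3]
    return o+r*(z-o[2])/r[2]
def w2px(c,p):
    q=c['P'][:3,:3].T@(np.array(p)-c['P'][:3,3]);s=q[:2]/q[2];s=s*(1+c['k']*(s@s))
    return s*c['f']+[c['cx'],c['cy']]
def save(c,n,crop=None,k=1):
    i=c['img'][:,:,::-1]
    if crop: i=i[crop[1]:crop[3],crop[0]:crop[2]]
    cv2.imwrite('pics/'+n+'.png',cv2.resize(i,None,fx=k,fy=k,interpolation=cv2.INTER_CUBIC))
E
python3 - <<'E'
from h import *
print(read_state())
for n in ['top','side']:
    c=cam(n);save(c,n+'0',k=1.5);print(n,c['P'].round(2).tolist(),c['f'],c['cx'],c['cy'],c['k'])
    for q in ['extractor','intake','cover','cover_handle','magnifier_lens','magnifier_grip','stone_box','charcoal_block','flux_jar','clip_left','seal']:
        try: print(q,[(round(b['confidence'],2),np.round(b['extent']).tolist()) for b in boxes_of(n,q)])
        except Exception as e: print(q,e)
E
```

```text
pics
{'clock': 0.0, 'qpos': array([-1.11390175,  0.32179187, -0.07008938,  1.45166581,  0.02256638,
        1.37080705, -0.05690831]), 'joint_velocities': array([ 1.72783657e-03, -2.38524247e-03,  2.53169665e-06, -8.33116458e-04,
       -3.66606303e-05,  2.83032944e-03,  1.16872773e-03]), 'joint_efforts': array([ 2.09158702e-04, -4.91277015e+01, -4.04099207e-01, -3.12529492e+01,
       -6.40160521e-02,  4.36687970e-02,  1.75175569e-04]), 'eef_pos': array([278.43387675, 587.11208977, 403.6860487 ]), 'tcp_rot': array([-6.89764245e-01, -3.06457470e+00,  2.90974961e-03]), 'force': array([ 0.43092816,  0.1535672 , -0.10056498]), 'moment': array([ 0.00256645, -0.02798518, -0.0339873 ]), 'grip_width': 87.24203940271417}
top [[-0.0, -0.98, 0.19, 249.27], [-1.0, -0.0, -0.02, -100.39], [0.02, -0.19, -0.98, 1565.42], [0.0, 0.0, 0.0, 1.0]] 405.09926368137735 253.67763349951983 191.4745637782332 -0.0340453421346632
extractor [(0.76, [174.0, 155.0, 250.0, 222.0]), (0.35, [192.0, 171.0, 229.0, 196.0]), (0.22, [296.0, 190.0, 330.0, 218.0])]
intake [(0.77, [173.0, 141.0, 250.0, 223.0])]
cover [(0.94,
[... 666 characters left out ...]
]] 473.46289510662893 258.7158267938902 188.18295039241357 0.06885281002942414
extractor [(0.76, [180.0, 206.0, 282.0, 285.0])]
intake [(0.66, [183.0, 206.0, 277.0, 287.0])]
cover [(0.77, [293.0, 137.0, 332.0, 167.0]), (0.59, [295.0, 173.0, 318.0, 195.0]), (0.56, [251.0, 168.0, 282.0, 192.0])]
cover_handle [(0.78, [295.0, 176.0, 318.0, 197.0]), (0.68, [251.0, 169.0, 279.0, 192.0]), (0.61, [292.0, 135.0, 332.0, 166.0])]
magnifier_lens [(0.9, [123.0, 167.0, 252.0, 233.0])]
magnifier_grip []
stone_box [(0.58, [300.0, 206.0, 316.0, 225.0])]
charcoal_block []
flux_jar [(0.62, [246.0, 309.0, 267.0, 343.0])]
clip_left [(0.4, [235.0, 242.0, 243.0, 248.0])]
seal [(0.79, [219.0, 217.0, 254.0, 246.0])]
```

View pics/top0.png

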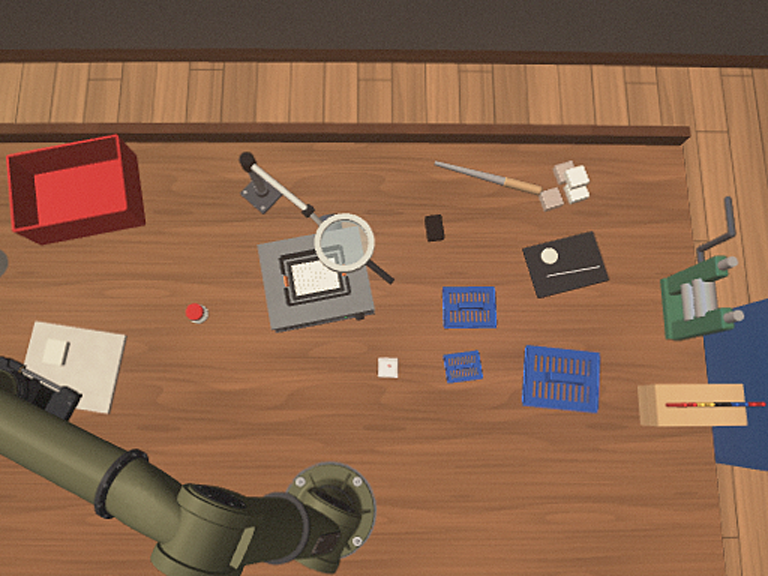

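View pics/side0.png

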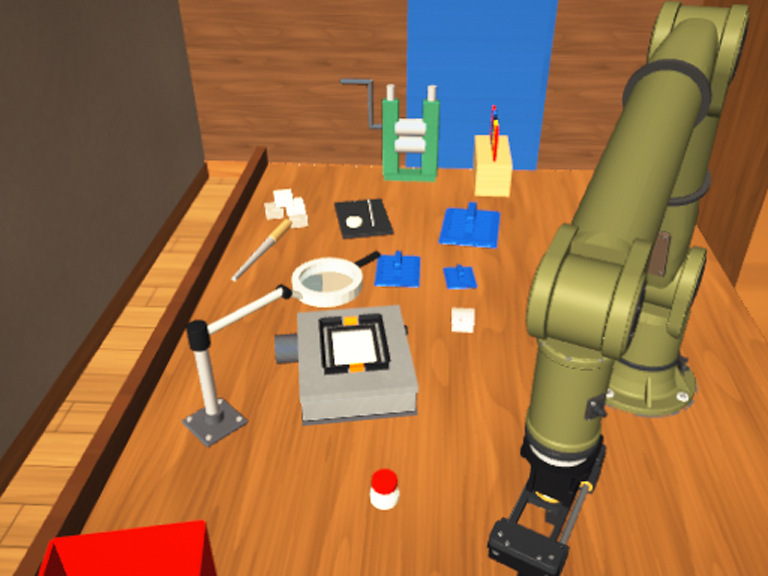

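Top view: the right-size cover is the middle blue one (px ~471,307 of the 1.5x picture). The intake is at ~(315,278), the lens at ~(344,242), the grip from (370,262) to (392,281) and the column at ~(248,160).

Run:
```python
from h import *
c=cam('top');s=cam('side')
def t(n,u,v,z): print(n,px2w(c,u/1.5,v/1.5,z).round(0))
def sd(n,u,v,z): print('  side',n,px2w(s,u/1.5,v/1.5,z).round(0))
for n,u,v,z in [('lens',344,242,178),('griptip',392,281,178),('column',248,160,233),('cov tl',444,288,8),('cov tr',495,288,8),('cov bl',444,327,8),('cov br',496,327,8),('handle',471,306,42),
 ('frame tl',279,253,95),('tr',344,247,95),('br',351,296,95),('bl',287,306,95),('filter tl',291,266,75),('ftr',332,261,75),('fbr',340,289,75),('fbl',296,298,75),
 ('deck bl',273,331,75),('deck br',374,313,75),('deck tl',258,244,75),('stone',388,367,31),('char',434,228,26),('jar',196,312,50)]: t(n,u,v,z)
for n,u,v,z in [('lens',328,281,178),('griptip',380,255,178),('column',197,335,233),('handle',398,262,35),('clip far',351,320,92),('clip near',356,367,92),('f tl',336,331,75),('f tr',372,329,75),('f br',378,361,75),('f bl',334,364,75)]: sd(n,u,v,z)
```

```text
lens [633. -40. 178.]
griptip [ 539. -152.  178.]
column [815. 184. 233.]
cov tl [ 556. -295.    8.]
cov tr [ 556. -429.    8.]
cov bl [ 453. -293.    8.]
cov br [ 453. -428.    8.]
handle [ 503. -359.   42.]
frame tl [627. 126.  95.]
tr [643. -36.  95.]
br [518. -54.  95.]
bl [493. 102.  95.]
filter tl [599.  97.  75.]
ftr [612.  -5.  75.]
fbr [540. -26.  75.]
fbl [517.  83.  75.]
deck bl [434. 137.  75.]
deck br [ 479. -111.   75.]
deck tl [656. 182.  75.]
stone [ 349. -147.   31.]
char [ 714. -270.   26.]
jar [485. 337.  50.]
  side lens [628. -40. 178.]
  side griptip [ 532. -146.  178.]
  side column [810. 217. 233.]
  side handle [ 504. -346.   35.]
  side clip far [583. -27.  92.]
  side clip near [557. 118.  92.]
  side f tl [612. -10.  75.]
  side f tr [539. -22.  75.]
  side f br [518.  78.  75.]
  side f bl [603.  93.  75.]
```

jog_arm --increments '[{"jaw": 255,"travel": [0.02,-0.034,0],"twist": -3},{"jaw": 255,"travel": [0.02,-0.034,0],"twist": -3},{"jaw": 255,"travel": [0.02,-0.034,0],"twist": -3},{"jaw": 255,"travel": [0.02,-0.034,0],"twist": -3},{"jaw": 255,"travel": [0.02,-0.034,0],"twist": -3},{"jaw": 255,"travel": [0.02,-0.034,0],"twist": -3},{"jaw": 255,"travel": [0.02,-0.034,0],"twist": -3},{"jaw": 255,"travel": [0.02,-0.034,0],"twist": -3},{"jaw": 255,"travel": [0.02,-0.034,0],"twist": -3},{"jaw": 255,"travel": [0.02,-0.034,0],"twist": -3}]'

```text
clock: 2.13
eef_pos: [479.1, 245.4, 405.2]
tcp_rot: [1.463, 2.78, 0.001]
force: [1.2, 0.4, 0.2]
grip_width: 28.5
```

jog_arm --increments '[{"jaw": 255,"travel": [0.003,-0.034,0],"twist": -3.5},{"jaw": 255,"travel": [0.003,-0.034,0],"twist": -3.5},{"jaw": 255,"travel": [0.003,-0.034,0],"twist": -3.5},{"jaw": 255,"travel": [0.003,-0.034,0],"twist": -3.5},{"jaw": 255,"travel": [0.003,-0.034,0],"twist": -3.5},{"jaw": 255,"travel": [0.003,-0.034,0],"twist": -3.5},{"jaw": 255,"travel": [0.003,-0.034,0],"twist": -3.5},{"jaw": 255,"travel": [0.003,-0.034,0],"twist": -3.5},{"jaw": 255,"travel": [0.003,-0.034,0],"twist": -3.5},{"jaw": 255,"travel": [0.003,-0.034,0],"twist": -3.5}]'

```text
clock: 2.97
eef_pos: [508.3, -94.4, 405.2]
tcp_rot: [2.232, 2.211, 0.002]
force: [0.9, -0.6, 0.2]
grip_width: 0.6
```

jog_arm --increments '[{"jaw": 255,"travel": [0,0,-0.036],"twist": 0},{"jaw": 255,"travel": [0,0,-0.037],"twist": 0},{"jaw": 255,"travel": [0,0,0],"twist": 0},{"jaw": 255,"travel": [0.01,-0.007,0],"twist": 0},{"jaw": 255,"travel": [0.01,-0.007,0],"twist": 0},{"jaw": 255,"travel": [0.009,-0.008,0],"twist": 0},{"jaw": 255,"travel": [0.009,-0.009,0],"twist": 0},{"jaw": 255,"travel": [0.01,-0.008,0],"twist": 0},{"jaw": 255,"travel": [0.01,-0.008,0],"twist": 0}]'

```text
clock: 3.72
eef_pos: [567.5, -138.8, 333.5]
tcp_rot: [-2.226, -2.216, -0.002]
force: [-0.6, 2.1, -0.5]
grip_width: 0.9
```

jog_arm --increments '[{"jaw": 255,"travel": [0.01,-0.0075,0],"twist": 0},{"jaw": 255,"travel": [0.01,-0.0075,0],"twist": 0},{"jaw": 255,"travel": [0.0105,-0.007,0],"twist": 0},{"jaw": 255,"travel": [0.0105,-0.007,0],"twist": 0},{"jaw": 255,"travel": [0.011,-0.006,0],"twist": 0},{"jaw": 255,"travel": [0.011,-0.006,0],"twist": 0},{"jaw": 255,"travel": [0.0115,-0.0055,0],"twist": 0},{"jaw": 255,"travel": [0.0115,-0.0055,0],"twist": 0},{"jaw": 255,"travel": [0.012,-0.005,0],"twist": 0},{"jaw": 255,"travel": [0.012,-0.005,0],"twist": 0}]'

```text
clock: 4.55
eef_pos: [677.6, -200.3, 333.5]
tcp_rot: [-2.226, -2.216, -0.002]
force: [-0.6, 1.2, 0.2]
grip_width: 0.6
```

jog_arm --increments '[{"jaw": 255,"travel": [0.012,-0.004,0],"twist": 0},{"jaw": 255,"travel": [0.012,-0.004,0],"twist": 0},{"jaw": 255,"travel": [0.012,-0.0035,0],"twist": 0},{"jaw": 255,"travel": [0.012,-0.0035,0],"twist": 0},{"jaw": 255,"travel": [0,0,0],"twist": 0}]'

```text
clock: 4.97
eef_pos: [726.5, -215.5, 332.9]
tcp_rot: [2.225, 2.216, 0.001]
force: [-0.7, 0.7, -0.7]
grip_width: 0.2
```

Run:
```python
from h import *
c=cam('top');save(c,'top1',k=1.5)
for q in ['magnifier_lens','magnifier_grip','cover']:print(q,[(round(b['confidence'],2),np.round(b['extent']).tolist()) for b in boxes_of('top',q)])
```

```text
magnifier_lens [(0.84, [160.0, 102.0, 259.0, 142.0])]
magnifier_grip [(0.62, [159.0, 102.0, 260.0, 147.0])]
cover [(0.9, [294.0, 233.0, 324.0, 254.0]), (0.81, [349.0, 233.0, 400.0, 273.0]), (0.76, [293.0, 188.0, 332.0, 220.0])]
```

View pics/top1.png

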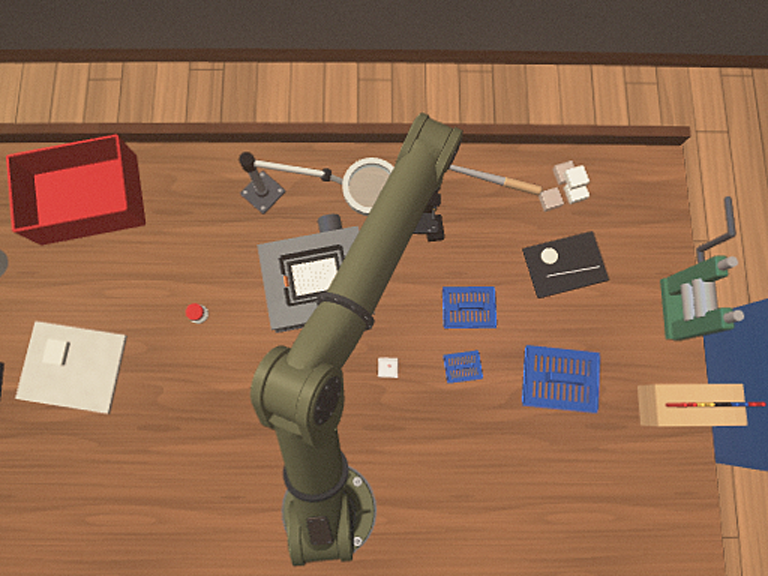

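Lens now at px (370,186), i.e. about (772,-107), some 240 mm from the intake, so it is clear. Next, back off, lift and go over the cover.

jog_arm --increments '[{"jaw": 255,"travel": [-0.014,0.006,0],"twist": 0},{"jaw": 0,"travel": [0,0,0.04],"twist": 0},{"jaw": 0,"travel": [0,0,0.04],"twist": 0},{"jaw": 0,"travel": [-0.03,-0.02,0],"twist": 0},{"jaw": 0,"travel": [-0.03,-0.02,0],"twist": 0},{"jaw": 0,"travel": [-0.03,-0.02,0],"twist": 0},{"jaw": 0,"travel": [-0.03,-0.02,0],"twist": 0},{"jaw": 0,"travel": [-0.03,-0.02,0],"twist": 0},{"jaw": 0,"travel": [-0.03,-0.02,0],"twist": 0},{"jaw": 0,"travel": [-0.03,-0.02,0],"twist": 0}]'

```text
clock: 6.0
eef_pos: [498.2, -351.1, 412.3]
tcp_rot: [2.228, 2.214, 0.002]
force: [0.5, 0.4, 0.4]
grip_width: 52.6
```

jog_arm --increments '[{"jaw": 0,"travel": [0,0,0],"twist": 0},{"jaw": 0,"travel": [0,0,0],"twist": 0}]'

```text
clock: 6.17
eef_pos: [497.4, -352.8, 413.0]
tcp_rot: [2.234, 2.207, 0.002]
force: [1.2, 0.6, -0.1]
grip_width: 65.8
```

Run:
```python
from h import *
c=cam('wrist');save(c,'w1',k=1.5);np.save('w1.npy',c,allow_pickle=True)
print(read_state()['eef_pos'],c['P'].round(2).tolist(),c['f'])
for q in ['cover','cover_handle']:print(q,[(round(b['confidence'],2),np.round(b['extent']).tolist()) for b in boxes_of('wrist',q)])
print(w2px(c,[503,-355,35]))
```

```text
[ 499.51514874 -350.9300856   412.63111475] [[1.0, -0.01, -0.0, 498.58], [-0.01, -0.95, -0.3, -269.62], [0.0, 0.3, -0.95, 393.88], [0.0, 0.0, 0.0, 1.0]] 309.980842470497
cover [(0.86, [140.0, 265.0, 189.0, 345.0]), (0.67, [102.0, 113.0, 176.0, 190.0]), (0.63, [216.0, 109.0, 303.0, 221.0])]
cover_handle [(0.86, [141.0, 263.0, 192.0, 347.0]), (0.59, [214.0, 111.0, 303.0, 221.0]), (0.58, [103.0, 113.0, 174.0, 194.0])]
[256.86953145 169.90130491]
```

View pics/w1.png

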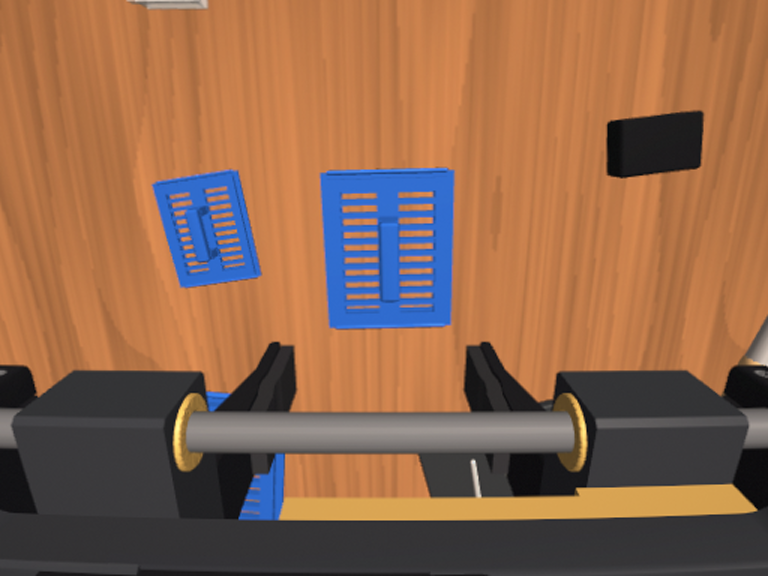

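The wrist view shows the cover with corners (321,170), (453,168), (451,325), (330,327) and the handle bar at x 379–398, y 218–301.

Run:
```python
from h import *
c=np.load('w1.npy',allow_pickle=True).item()
f=lambda u,v,z:px2w(c,u/1.5,v/1.5,z)
q=[f(u,v,7) for u,v in [(321,173),(453,171),(450,325),(330,327)]]
for p in q: print(p.round(1))
print('c',np.mean(q,0).round(1),[np.linalg.norm(q[i]-q[(i+1)%4]).round(1) for i in range(4)])
for u,v in [(379,221),(397,219),(399,298),(381,300)]: print('bar',f(u,v,42).round(1))
# edge angles
g=(c['img'].astype(int)); m=((g[...,2]>g[...,0]+60)&(g[...,2]>g[...,1]+40)).astype(np.uint8)
n,l,s,_=cv2.connectedComponentsWithStats(m)
i=l[170,240]; print(s[i]); ys,xs=np.nonzero(l==i)
P=np.array([px2w(c,u,v,7)[:2] for u,v in zip(xs,ys)],np.float32);print(cv2.minAreaRect(P))
```

```text
[ 451.8 -292.8    7. ]
[ 558.9 -292.5    7. ]
[ 560.8 -426.8    7. ]
[ 453.2 -427.3    7. ]
c [ 506.2 -359.9    7. ] [np.float64(107.1), np.float64(134.3), np.float64(107.6), np.float64(134.5)]
bar [ 498.4 -326.9   42. ]
bar [ 512.  -325.5   42. ]
bar [ 513.5 -388.8   42. ]
bar [ 499.1 -390.3   42. ]
[ 214  112   89  107 7124]
((505.65533447265625, -358.91064453125), (108.46895599365234, 137.93695068359375), 0.6624355316162109)
```

jog_arm --increments '[{"jaw": 0,"travel": [0.007,-0.008,0],"twist": 1.2},{"jaw": 0,"travel": [0,0,-0.036],"twist": 0},{"jaw": 0,"travel": [0,0,-0.036],"twist": 0},{"jaw": 0,"travel": [0,0,-0.036],"twist": 0},{"jaw": 0,"travel": [0,0,-0.036],"twist": 0},{"jaw": 0,"travel": [0,0,-0.036],"twist": 0},{"jaw": 0,"travel": [0,0,-0.024],"twist": 0},{"jaw": 0,"travel": [0,0,-0.01],"twist": 0},{"jaw": 0,"travel": [0,0,0],"twist": 0}]'

```text
clock: 7.07
eef_pos: [507.7, -356.7, 194.7]
tcp_rot: [-2.199, -2.236, 0.002]
force: [0.5, 0.5, 0.3]
grip_width: 86.7
```

jog_arm --increments '[{"jaw": 255,"travel": [0,0,0],"twist": 0},{"jaw": 255,"travel": [0,0,0],"twist": 0},{"jaw": 255,"travel": [0,0,0],"twist": 0},{"jaw": 255,"travel": [0,0,0],"twist": 0},{"jaw": 255,"travel": [0,0,0],"twist": 0},{"jaw": 255,"travel": [0,0,0],"twist": 0},{"jaw": 255,"travel": [0,0,0],"twist": 0},{"jaw": 255,"travel": [0,0,0],"twist": 0},{"jaw": 255,"travel": [0,0,0],"twist": 0},{"jaw": 255,"travel": [0,0,0],"twist": 0}]'

```text
clock: 7.9
eef_pos: [507.5, -358.7, 197.7]
tcp_rot: [-2.205, -2.237, -0.0]
force: [-1.0, -0.8, 0.3]
grip_width: 28.4
```

jog_arm --increments '[{"jaw": 255,"travel": [0,0,0],"twist": 0},{"jaw": 255,"travel": [0,0,0],"twist": 0},{"jaw": 255,"travel": [0,0,0],"twist": 0},{"jaw": 255,"travel": [0,0,0],"twist": 0},{"jaw": 255,"travel": [0,0,0],"twist": 0},{"jaw": 255,"travel": [0,0,0],"twist": 0},{"jaw": 255,"travel": [0,0,0.01],"twist": 0},{"jaw": 255,"travel": [0,0,0.02],"twist": 0},{"jaw": 255,"travel": [0,0,0.03],"twist": 0},{"jaw": 255,"travel": [0,0,0],"twist": 0}]'

```text
clock: 8.73
eef_pos: [509.3, -360.3, 263.8]
tcp_rot: [2.199, 2.231, 0.004]
force: [1.6, -2.2, -0.1]
grip_width: 15.7
```

jog_arm --increments '[{"jaw": 255,"travel": [0,0,0.037],"twist": 0},{"jaw": 255,"travel": [0,0,0.037],"twist": 0},{"jaw": 255,"travel": [0,0,0.037],"twist": 0},{"jaw": 255,"travel": [0,0,0.037],"twist": 0},{"jaw": 255,"travel": [0,0,0.037],"twist": 0},{"jaw": 255,"travel": [0,0,0.037],"twist": 0},{"jaw": 255,"travel": [0,0,0.037],"twist": 0},{"jaw": 255,"travel": [0,0,0.037],"twist": 0}]'

```text
clock: 9.4
eef_pos: [507.1, -358.3, 556.0]
tcp_rot: [2.204, 2.237, 0.002]
force: [0.6, -0.7, -2.5]
grip_width: 15.5
```

jog_arm --increments '[{"jaw": 255,"travel": [0.01,0.03,0],"twist": 1},{"jaw": 255,"travel": [0.01,0.03,0],"twist": 1},{"jaw": 255,"travel": [0.01,0.03,0],"twist": 1},{"jaw": 255,"travel": [0.01,0.03,0],"twist": 1},{"jaw": 255,"travel": [0.01,0.03,0],"twist": 1},{"jaw": 255,"travel": [0.01,0.03,0],"twist": 1},{"jaw": 255,"travel": [0.01,0.03,0],"twist": 1},{"jaw": 255,"travel": [0.01,0.03,0],"twist": 1},{"jaw": 255,"travel": [0.003,0.03,0],"twist": 1},{"jaw": 255,"travel": [0,0,0],"twist": 0}]'

```text
clock: 10.23
eef_pos: [592.2, -80.0, 553.1]
tcp_rot: [-2.005, -2.414, -0.006]
force: [1.3, 1.8, -1.9]
grip_width: 15.4
```

jog_arm --increments '[{"jaw": 255,"travel": [0,0,0],"twist": 0},{"jaw": 255,"travel": [0,0,0],"twist": 0},{"jaw": 255,"travel": [0,0,0],"twist": 0}]'

```text
clock: 10.48
eef_pos: [590.1, -90.3, 554.1]
tcp_rot: [2.025, 2.4, -0.0]
force: [0.7, 0.4, -2.4]
grip_width: 15.8
```

Run:
```python
from h import *
c=cam('wrist');save(c,'w2',k=1.5);np.save('w2.npy',c,allow_pickle=True)
s=read_state();print(s['eef_pos'],s['tcp_rot'],s['force'])
for q in ['intake','seal','clip_left','cover']:print(q,[(round(b['confidence'],2),np.round(b['extent']).tolist()) for b in boxes_of('wrist',q)])
```

```text
[590.10268692 -90.44082182 554.03699777] [ 2.02598115e+00  2.40013096e+00 -1.21231543e-04] [ 1.30807717 -1.06391858 -2.35086594]
intake [(0.79, [169.0, 0.0, 364.0, 127.0]), (0.17, [155.0, 124.0, 351.0, 331.0])]
seal [(0.81, [216.0, 8.0, 295.0, 113.0])]
clip_left [(0.62, [242.0, 0.0, 267.0, 9.0])]
cover [(0.77, [156.0, 118.0, 353.0, 332.0]), (0.7, [90.0, 230.0, 130.0, 267.0])]
```

View pics/w2.png

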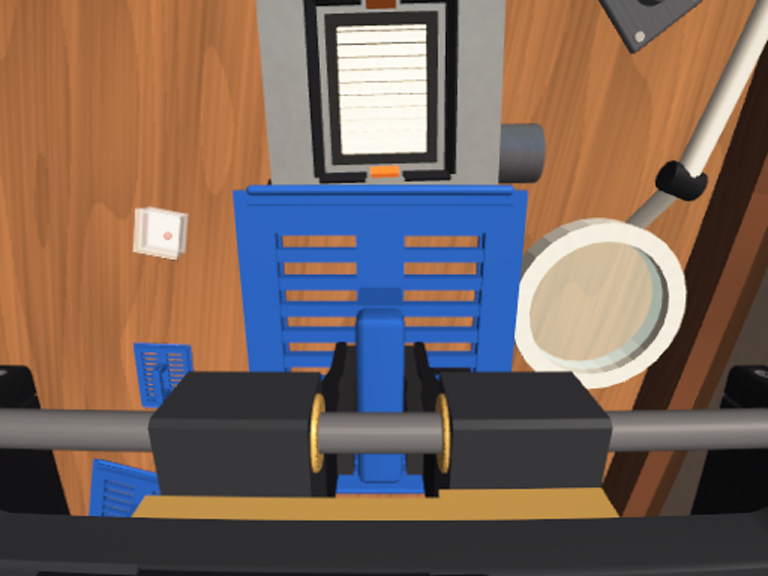

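The cover is held with its handle central in the jaws, and its far edge is at v≈188. The frame shows above it, with the white filter at (336–427, 24–155) and the near clip at (385,171). A crop will give finer pixels.

Run:
```python
from h import *
c=np.load('w2.npy',allow_pickle=True).item()
save(c,'w2c',(190,0,320,130),6*0.75)
```

```text
(no output)
```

View pics/w2c.png

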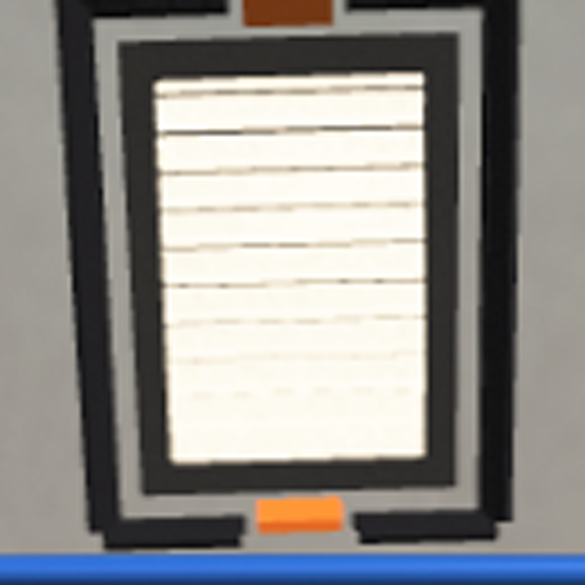

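Run:
```python
from h import *
c=np.load('w2.npy',allow_pickle=True).item()
def quad(n,pts,z,k=4.5,o=190):
    q=np.array([px2w(c,u/k+o,v/k,z)[:2] for u,v in pts])
    d=(q[0]+q[1]-q[2]-q[3])/2; e=(q[1]+q[2]-q[0]-q[3])/2
    print(n,'c',q.mean(0).round(1),'len',np.linalg.norm(d).round(1),'wid',np.linalg.norm(e).round(1),'yaw y',np.degrees(np.arctan2(-d[0],d[1])).round(2),'yaw x',np.degrees(np.arctan2(e[1],e[0])).round(2))
quad('sealin',[(154,79),(424,72),(427,457),(170,465)],79)
quad('sealout',[(119,44),(458,36),(456,484),(144,494)],79)
p=[px2w(c,u/4.5+190,v/4.5,z)[:2].round(1) for u,v,z in [(95,15,87),(483,10,87),(484,510,87),(122,521,87),(300,513,94),(289,22,94),(289,22,82)]];print('frame',p)
s=read_state();Rm=R.from_rotvec(s['tcp_rot']).as_matrix();print('tool y ang',np.degrees(np.arctan2(Rm[1,1],Rm[0,1])), 'tool z',Rm[:,2].round(4))
t=np.array(s['eef_pos'])
for u,v in [(247,190),(513,190)]: print('bead tool', (Rm.T@(px2w(c,u/1.5,v/1.5,t[2]-195)-t)).round(1))
for u,v in [(235,191),(527,190)]: print('corner tool', (Rm.T@(px2w(c,u/1.5,v/1.5,t[2]-192)-t)).round(1))
```

```text
sealin c [572.4  36.1] len 110.4 wid 80.3 yaw y 11.26 yaw x 11.22
sealout c [572.5  36.6] len 128.6 wid 99.1 yaw y 11.32 yaw x 11.18
frame [array([504.4,  95. ]), array([613.8, 114.9]), array([642.8, -22.7]), array([531.7, -45. ]), array([586.1, -33. ]), array([559.8, 100.6]), array([559.4, 103.5])]
tool y ang 9.73691595170119 tool z [ 3.e-04 -1.e-04 -1.e+00]
bead tool [ 65.5 -49.6 195. ]
bead tool [ 65.3  49.9 195. ]
corner tool [ 65.4 -53.2 192. ]
corner tool [ 65.6  54.3 192. ]
```

jog_arm --increments '[{"jaw": 255,"travel": [-0.004,0.032,0],"twist": 0.5},{"jaw": 255,"travel": [-0.005,0.032,0],"twist": 0.5},{"jaw": 255,"travel": [-0.004,0.032,0],"twist": 0.5},{"jaw": 255,"travel": [-0.005,0.032,0],"twist": 0},{"jaw": 255,"travel": [0,0,-0.036],"twist": 0},{"jaw": 255,"travel": [0,0,-0.036],"twist": 0},{"jaw": 255,"travel": [0,0,-0.036],"twist": 0},{"jaw": 255,"travel": [0,0,-0.036],"twist": 0},{"jaw": 255,"travel": [0,0,-0.036],"twist": 0},{"jaw": 255,"travel": [0,0,-0.03],"twist": 0}]'

```text
clock: 11.57
eef_pos: [571.8, 38.9, 341.3]
tcp_rot: [-1.992, -2.428, 0.002]
force: [0.4, 0.1, -1.8]
grip_width: 15.5
```

jog_arm --increments '[{"jaw": 255,"travel": [0,0,-0.02],"twist": 0},{"jaw": 255,"travel": [0,0,-0.014],"twist": 0},{"jaw": 255,"travel": [0,0,0],"twist": 0},{"jaw": 255,"travel": [0,0,0],"twist": 0},{"jaw": 255,"travel": [0,0,0],"twist": 0}]'

```text
clock: 11.98
eef_pos: [573.1, 39.1, 311.1]
tcp_rot: [1.991, 2.428, 0.002]
force: [-0.1, -0.3, -0.9]
grip_width: 15.3
```

Run:
```python
from h import *
for i in range(3):
    c=cam('wrist'); s=read_state();print(s['eef_pos'].round(1),s['force'].round(1),s['moment'].round(2))
save(c,'w3',k=1.5);print(R.from_rotvec(s['tcp_rot']).as_matrix().round(4).tolist())
```

```text
[573.2  39.1 311.5] [ 0.2  0.3 -1.5] [-0.04  0.05  0.02]
[573.2  39.2 311.5] [-0.6  0.6 -1.3] [-0.03  0.08 -0.03]
[573.1  39.2 311.4] [-0.7 -0.4 -2. ] [-0.04  0.03 -0.01]
[[-0.1964, 0.9805, 0.0028], [0.9805, 0.1964, 0.0006], [0.0001, 0.0029, -1.0]]
```

View pics/w3.png

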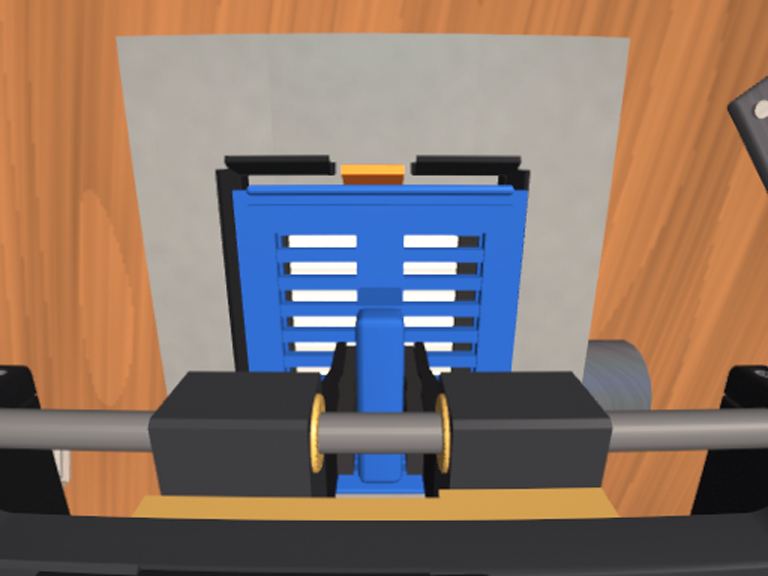

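Run:
```python
from h import *
c=cam('wrist');save(c,'w3c',(135,90,365,170),3.4); s=read_state()
Rm=R.from_rotvec(s['tcp_rot']).as_matrix();t=np.array(s['eef_pos'])
f=lambda u,v,z:(Rm.T@(px2w(c,u/1.5,v/1.5,z)-t)).round(1)
print('frame',f(217,170,95),f(529,170,95),'seg',f(226,157,95),f(521,157,95),'gap',f(331,160,95),f(415,160,95),'clip',f(341,166,94),f(404,166,94))
print('cover',f(235,191,t[2]-192),f(527,191,t[2]-192),'deck',f(117,37,75),f(629,38,75))
```

```text
frame [ 72.4 -66.9 216. ] [ 72.2  62.5 216.3] seg [ 77.6 -62.7 216. ] [ 77.4  58.7 216.3] gap [ 76.1 -19.5 216.1] [ 76.1  15.  216.2] clip [ 73.6 -15.5 217.1] [ 73.6  10.6 217.2]
cover [ 66.1 -52.8 191.9] [ 66.   54.8 192.1] deck [ 127.7 -112.   235.9] [127.2 107.8 236.4]
```

View pics/w3c.png

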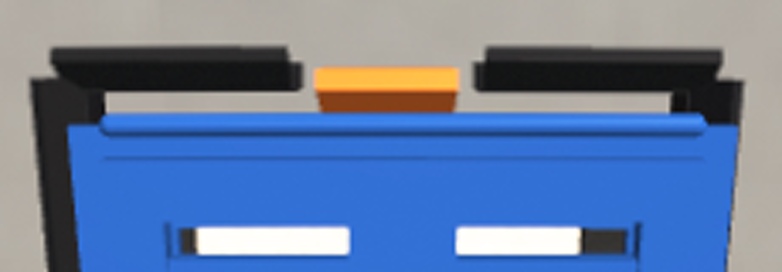

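jog_arm --increments '[{"jaw": 255,"travel": [-0.0022,-0.002,0],"twist": 0},{"jaw": 255,"travel": [0,0,-0.006],"twist": 0},{"jaw": 255,"travel": [0,0,-0.006],"twist": 0},{"jaw": 255,"travel": [0,0,-0.005],"twist": 0},{"jaw": 255,"travel": [0,0,-0.004],"twist": 0},{"jaw": 255,"travel": [0,0,0],"twist": 0},{"jaw": 255,"travel": [0,0,0],"twist": 0}]'

```text
clock: 12.77
eef_pos: [570.2, 37.3, 288.2]
tcp_rot: [-1.991, -2.429, 0.001]
force: [0.7, -0.2, -1.0]
grip_width: 15.7
```

jog_arm --increments '[{"jaw": 255,"travel": [0,0,-0.003],"twist": 0},{"jaw": 255,"travel": [0,0,-0.003],"twist": 0},{"jaw": 255,"travel": [0,0,0],"twist": 0},{"jaw": 255,"travel": [0,0,0],"twist": 0}]'

```text
clock: 13.1
eef_pos: [570.6, 37.7, 283.0]
tcp_rot: [1.991, 2.43, 0.002]
force: [0.8, 2.5, -0.6]
grip_width: 15.8
```

jog_arm --increments '[{"jaw": 255,"travel": [0,0,-0.002],"twist": 0},{"jaw": 255,"travel": [0,0,0],"twist": 0}]'

```text
clock: 13.27
eef_pos: [570.8, 37.6, 281.7]
tcp_rot: [1.99, 2.429, 0.003]
force: [-0.3, 1.8, 2.0]
grip_width: 15.6
```

jog_arm --increments '[{"jaw": 255,"travel": [0,0,-0.002],"twist": 0},{"jaw": 255,"travel": [0,0,0],"twist": 0}]'

```text
clock: 13.43
eef_pos: [571.1, 37.6, 280.3]
tcp_rot: [1.99, 2.429, 0.004]
force: [0.2, 1.4, 6.7]
grip_width: 15.7
```

jog_arm --increments '[{"jaw": 255,"travel": [0,0,-0.002],"twist": 0},{"jaw": 255,"travel": [0,0,0],"twist": 0}]'

```text
clock: 13.6
eef_pos: [570.9, 38.5, 278.1]
tcp_rot: [1.99, 2.43, 0.005]
force: [1.1, 4.3, 1.8]
grip_width: 15.9
```

jog_arm --increments '[{"jaw": 255,"travel": [0,0,-0.002],"twist": 0},{"jaw": 255,"travel": [0,0,0],"twist": 0}]'

```text
clock: 13.77
eef_pos: [570.7, 38.2, 275.2]
tcp_rot: [1.99, 2.43, 0.003]
force: [1.6, 1.2, -0.5]
grip_width: 15.4
```

jog_arm --increments '[{"jaw": 255,"travel": [0,0,-0.002],"twist": 0},{"jaw": 255,"travel": [0,0,0],"twist": 0}]'

```text
clock: 13.93
eef_pos: [570.8, 37.8, 273.5]
tcp_rot: [1.991, 2.429, 0.003]
force: [0.1, 3.4, 6.9]
grip_width: 15.8
```

jog_arm --increments '[{"jaw": 255,"travel": [0,0,-0.002],"twist": 0},{"jaw": 255,"travel": [0,0,0],"twist": 0}]'

```text
clock: 14.1
eef_pos: [570.8, 37.7, 272.6]
tcp_rot: [1.991, 2.43, 0.004]
force: [-2.6, 3.7, 11.1]
grip_width: 15.8
```

jog_arm --increments '[{"jaw": 255,"travel": [0,0,-0.002],"twist": 0},{"jaw": 255,"travel": [0,0,0],"twist": 0},{"jaw": 255,"travel": [0,0,0],"twist": 0}]'

```text
clock: 14.35
eef_pos: [570.8, 37.6, 272.5]
tcp_rot: [-1.991, -2.429, -0.005]
force: [-7.8, 2.4, 22.8]
grip_width: 15.5
```

jog_arm --increments '[{"jaw": 255,"travel": [0,0,-0.001],"twist": 0},{"jaw": 255,"travel": [0,0,0],"twist": 0},{"jaw": 255,"travel": [0,0,0],"twist": 0}]'

```text
clock: 14.6
eef_pos: [570.8, 37.5, 272.5]
tcp_rot: [-1.991, -2.429, -0.005]
force: [-9.7, 3.5, 28.2]
grip_width: 15.5
```

Run:
```python
from h import *
for i in range(3):
    c=cam('wrist'); s=read_state();print(s['eef_pos'].round(1),s['force'].round(1),s['moment'].round(2),s['grip_width'])
d=cam('side')
a=cv2.resize(c['img'][85:175,135:365],None,fx=3,fy=3,interpolation=2)
b=cv2.resize(d['img'][190:280,180:290],None,fx=3,fy=3,interpolation=2)
w=max(a.shape[1],b.shape[1])
p=lambda i:cv2.copyMakeBorder(i,0,0,0,w-i.shape[1],0)
cv2.imwrite('pics/fin.png',np.vstack([p(a),p(b)])[:,:,::-1])
```

```text
[570.8  37.5 272.5] [-9.7  2.2 28.2] [ 0.64  2.19 -0.06] 15.764857547103578
[570.8  37.5 272.5] [-10.2   2.7  28. ] [ 0.63  2.15 -0.04] 15.814596893292158
[570.8  37.6 272.4] [-10.8   2.1  28.8] [ 0.61  2.2  -0.05] 15.434478347316166
```

View pics/fin.png

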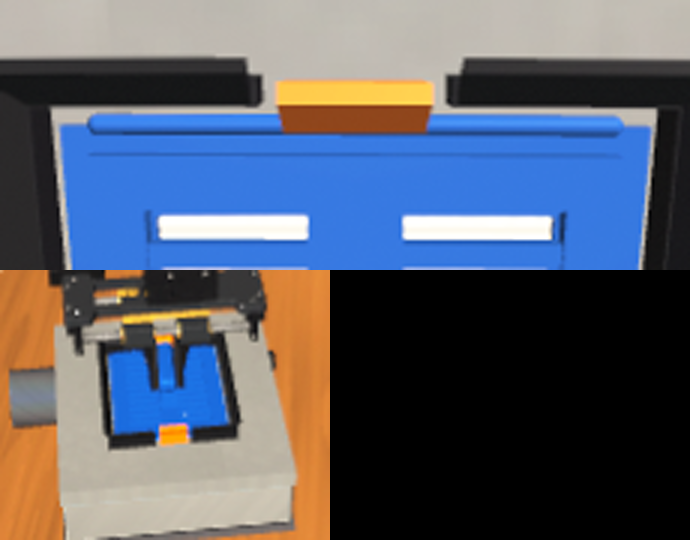

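jog_arm --increments '[{"jaw": 255,"travel": [-0.001,0,0.0008],"twist": 0},{"jaw": 255,"travel": [0,0,0],"twist": 0},{"jaw": 255,"travel": [0,0,0],"twist": 0},{"jaw": 255,"travel": [0,0,0],"twist": 0},{"jaw": 255,"travel": [0,0,0],"twist": 0}]'

```text
clock: 15.22
eef_pos: [570.4, 37.6, 272.5]
tcp_rot: [1.991, 2.429, 0.007]
force: [-4.9, 2.4, 21.1]
grip_width: 15.4
```

Run:
```python
from h import *
s=read_state();print(s['eef_pos'].round(1),s['force'].round(1),s['grip_width'])
c=cam('top')
for q,z,u,v in [('stone_box',31,388,367),('charcoal_block',26,434,228),('flux_jar',50,196,312),('magnifier_lens',178,370,186)]:print(q,[(round(b['confidence'],2),np.round(b['extent']).tolist()) for b in boxes_of('top',q)])
```

```text
[570.4  37.6 272.5] [-4.9  2.4 21.1] 15.42383162087876
stone_box [(0.46, [253.0, 236.0, 267.0, 253.0])]
charcoal_block [(0.59, [219.0, 166.0, 230.0, 196.0]), (0.53, [284.0, 142.0, 296.0, 162.0])]
flux_jar [(0.72, [124.0, 205.0, 139.0, 215.0]), (0.63, [217.0, 165.0, 232.0, 198.0])]
magnifier_lens [(0.96, [158.0, 100.0, 286.0, 144.0]), (0.2, [218.0, 168.0, 234.0, 195.0])]
```

Still flush at z 272.5 with 21 N of push, and the other things are where they were. Handing in.

```bash
python3 -c "
from cell import hand_in; print(hand_in())"
```

```text
the job is handed in; nothing more can be done
None
```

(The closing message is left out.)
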